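Find the sample case whose lid still holds

ROBOT

A 6-joint arm with a two-finger parallel gripper is mounted at the origin on the work surface. World frame = base frame: x ahead of the robot, y to its left, z up, the work surface at z = 0. Lengths are in m, angles in rad, forces in N, time in s.
With the tool pointing down it reaches from about 0.3 to 0.75 m from the base axis. Payload 8.5 kg.
Tool frame: the origin (TCP) lies between the finger pads; the fingertips stand 25 mm ahead of it and the grasp point (between the pads) lies 6 mm ahead of it; z points along the fingers, y is the direction in which the jaws open and shut (so a half turn about z gives the same grasp; the last joint's range is limited). The gripper opens to 88 mm and grips with 3 to 60 N. Pads are 18 mm wide; open, the fingers measure 123 mm over their backs; the gripper's body (75 mm by 187 mm) begins 45 mm behind the grasp point.
Start: joints at [-1.53, 0.381, 1.297, -0, 1.464, -0.215], TCP at [0.139, -0.532, 0.264] pointing down, gripper open.
Joint ranges: [-3.11, 3.11], [-0.89, 2.33], [0.22, 2.48], [-1.42, 4.56], [0.17, 2.85], [-2.88, 2.88]. Speed limits (rad/s): [2.39, 2.39, 3.14, 3.14, 3.14, 3.14].

INTERFACE

Orientations are given as a unit quaternion [w, x, y, z].
In Python, from cell import ctrl gives the robot as it stands.
- The arm moves only by the tool arm_command, never from a script. Its argument "series" is text: rows parted by semicolons, each of 4 numbers parted by spaces: the shift along the tool's x, y, z in m, then the turn about the tool's z in rad. In form: tx ty tz yaw; .... A call has 1 to 5 rows; each row shifts and turns the pose as measured when the row begins, along the tool's axes as they then stand; what a row does not reach is not made up. A row lasts 1/12 s, in which the tool goes at most 41.7 mm and 7.16 degrees, less where a joint would pass 70% of its speed; a pose out of reach is approached as far as the arm can. A call is refused whole if a number of a shift passes 0.0417 or a number of a turn 0.125, either way. A call with a gripper value outside its range is refused whole. "claw" is the opening, from 0 (shut) to 1 (fully open), set as the call begins (left out, the last holds). The fingers move at their own pace and stop on an object; "grip_force" is the grip in N (left out, the last holds). Time passes only in rows, so rows that do not move let the fingers close. It gives the time, the measured TCP pose, the force and the opening at its end, in the units of the state.
- ctrl.observe(): the state, without advancing time (a new reading comes with each control period).
- ctrl.read_camera(name): name is "scene" or "top" or "wrist"; returns a dict with "image" (480x640x3 uint8, red, green, blue), "range_z" (480x640 float32, m along the optical axis (not along the pixel's ray), 0 where there is no reading), "fx", "fy", "cx", "cy" (pixels), "R" (3x3) and "t" (3): a world point X has camera coordinates R X + t. Camera axes: x right, y down, z forward; pixel columns grow to the right and rows downward; lengths in m; the calibration is good to about 2 mm. A picture is of the moment at which its call begins.
- ctrl.sign_off(): hands the job in, once; it reports no verdict.
The state is a dict: "t": time; "joint_pos": joint angles; "qvel": joint speeds; "joint_efforts": joint torques, N m; "position": TCP position; "tcp_rot": TCP orientation; "wrist_force": force on the tool from outside, world axes, zero at the start; "wrist_torque": the same for the moment, N m; "width": finger opening in m.
Only numpy, scipy, OpenCV 4.12 (cv2) and the standard library are available. Lean on these libraries where they do the work, as an engineer would, in place of code of your own. Each camera call takes 0.05 s, during which the arm holds its last target. There are 200 camera calls.

TASK

One of the two grey sample cases has a worn hinge: lift a lid by its handle to a bit less than half upright, about 40 degrees, let go and see whether it stays there or sinks shut. Leave the lid that holds standing by itself at about 40 degrees, then stand the slim paint tin upright on top of the other case's shut lid to mark that case for repair. Leave everything else on the bench where it is.

Things in the scene. Friction and masses are not known exactly. Their poses are not given: they have to be found in the camera images.
- case_a: One of two identical grey steel cases, fixed to the bench: 140 mm deep (x), 200 wide (y), 64 high, with an aluminium lid 26 mm thick: the shut lid's top is 90 mm above the bench. Origin: centre of the underside. Its -x side, with the handle, faces the robot within 0.25 rad. case_a is the left (+y), case_b the right. Exactly one case is worn: neither looks nor name tell which, it changes with every start.
- lid_a (a joint): Lid angle of case_a, rad: 0 shut, grows as the front edge rises, stop at 1.75. Hinge along the case's y at its far upper rim. The sound lid stays at any angle (3 to 4 N at the handle lifts it slowly). The worn one takes 5 to 6 N and, let go below about 0.95 rad, sinks fully shut by itself within 2 s; higher up it may stand too, which proves nothing.
- lid_a_handle (a point): Middle of lid_a's handle: a round black bar, 14 mm thick, 110 long, along the case's y, on two side arms; its axis is 48 mm before the lid's front edge (gap 41 mm), 188 mm before the hinge line and 13 mm above the lid's underside (77 mm above the bench when shut). The bar turns between gripper pads: pinched from above it can be carried up its arc without tilting the gripper.
- lid_a_hinge (a point): Middle of the hinge line of lid_a, 64 mm above the bench and 70 mm behind the case's centre; the x axis lies in the lid's underside and points away from the handle.
- case_b: One of two identical grey steel cases, fixed to the bench: 140 mm deep (x), 200 wide (y), 64 high, with an aluminium lid 26 mm thick: the shut lid's top is 90 mm above the bench. Origin: centre of the underside. Its -x side, with the handle, faces the robot within 0.25 rad. case_a is the left (+y), case_b the right. Exactly one case is worn: neither looks nor name tell which, it changes with every start.
- lid_b (a joint): Lid angle of case_b, rad: 0 shut, grows as the front edge rises, stop at 1.75. Hinge along the case's y at its far upper rim. The sound lid stays at any angle (3 to 4 N at the handle lifts it slowly). The worn one takes 5 to 6 N and, let go below about 0.95 rad, sinks fully shut by itself within 2 s; higher up it may stand too, which proves nothing.
- lid_b_handle (a point): Middle of lid_b's handle: a round black bar, 14 mm thick, 110 long, along the case's y, on two side arms; its axis is 48 mm before the lid's front edge (gap 41 mm), 188 mm before the hinge line and 13 mm above the lid's underside (77 mm above the bench when shut). The bar turns between gripper pads: pinched from above it can be carried up its arc without tilting the gripper.
- lid_b_hinge (a point): Middle of the hinge line of lid_b, 64 mm above the bench and 70 mm behind the case's centre; the x axis lies in the lid's underside and points away from the handle.
- tin: The slim tin: the only narrow one, a closed dark steel paint tin standing upright between the two cases, 54 mm diameter, 100 mm tall, about 0.3 kg. Origin: centre of its underside; z up.
- can_left: large closed steel paint can, 100 mm diameter, 120 mm tall, bystander, loose; origin at the centre of its underside
- can_right: large closed steel paint can, 100 mm diameter, 100 mm tall, bystander, loose; origin at the centre of its underside
- trowel: plasterer's trowel lying on its 200 x 80 mm blade, 56 mm tall over its grip, bystander, loose; origin at the centre of its underside
- tape: roll of paper tape lying flat, 90 mm outside diameter, 25 mm high, bystander, loose; origin at the centre of its underside
- knife: spatula lying flat near the robot, bystander, loose; origin at the underside, in the middle of its length
- brush: paint brush lying flat, bystander, loose; origin at the underside, in the middle of its length
- sander: cork sanding block 110 x 65 x 35 mm, bystander, loose; origin at the centre of its underside

How it is judged:
On the way:
1. one lid, touched by nothing of the robot, stands still by itself between 0.44 and 0.87 rad (25 to 50 degrees) for 0.5 s (((value of joint lid_a between 0.44 and 0.87 rad and velocity of joint lid_a between -0.05 and 0.05 rad/s and contact force between each of the fingers, the arm and case_a below 0.05 N) or (value of joint lid_b between 0.44 and 0.87 rad and velocity of joint lid_b between -0.05 and 0.05 rad/s and contact force between each of the fingers, the arm and case_b below 0.05 N))), for 0.5 s.
At the end, for the whole second after the job is handed in: One lid stands by itself, still (under 0.05 rad/s), between 0.44 and 0.87 rad (25 to 50 degrees); the other lid is shut (under 0.05 rad) and the slim tin stands on it, at rest, upright within 0.1 rad, its underside 85 to 96 mm above the foot of the case and pressing on it with more than 1 N (((value of joint lid_a between 0.44 and 0.87 rad and velocity of joint lid_a between -0.05 and 0.05 rad/s and contact force between each of the fingers, the arm and case_a below 0.05 N and value of joint lid_b below 0.05 rad and contact force between tin and case_b above 1 N and z of tin in the frame of case_b between 0.085 and 0.096 m) or (value of joint lid_b between 0.44 and 0.87 rad and velocity of joint lid_b between -0.05 and 0.05 rad/s and contact force between each of the fingers, the arm and case_b below 0.05 N and value of joint lid_a below 0.05 rad and contact force between tin and case_a above 1 N and z of tin in the frame of case_a between 0.085 and 0.096 m)) and angle between tin's own z axis and vertical below 0.1 rad and linear speed of tin below 0.02 m/s); the robot touches nothing.
It fails at once if a bystander is moved by more than 40 mm (distance of any of can_left, can_right, trowel, tape, knife, brush, sander from where it was at the start of the episode above 0.04 m).
It also fails if it takes over 70 s, if anything falls off the work surface, if the arm or the gripper's body presses on something with over 40 N, if the wrist force passes 120 N, or if a joint passes its speed limit or range.

## Working session

There is one attempt and no reset: what is moved stays moved. The work goes in short steps, Python scripts to look and compute and a tool call to move; the robot and the scene stay as the last step left them, time stands still between calls to the robot, and variables do not carry over. Pictures are saved under pics/ and viewed, about 8 in all and at most 12, crops included, and the job is handed in when it is done.

Besides the shell and the picture viewer there is one more tool, called after "Call:" as name(argument=value, ...) on one line, values as JSON. arm_command: Moves the arm, as the interface text tells. Its arguments: {"type":"object","properties":{"series":{"type":"string"},"claw":{"type":"number"},"grip_force":{"type":"number"}},"required":["series"]}

```bash
mkdir -p pics
cat > h.py <<'E'
import numpy as np, cv2
from cell import ctrl
def world(c):
    z=c["range_z"]; v,u=np.mgrid[:480,:640]
    P=np.stack([(u-c["cx"])/c["fx"]*z,(v-c["cy"])/c["fy"]*z,z],-1)
    W=(P-np.array(c["t"]))@np.array(c["R"]); W[z==0]=np.nan
    return W
def cam(n,f=None):
    c=ctrl.read_camera(n)
    if f: cv2.imwrite("pics/"+f,c["image"][:,:,::-1])
    return c,world(c)
E
python3 - <<'E'
from h import *
c,W=cam("top","top.png"); np.save("Wtop.npy",W); 
s=ctrl.observe(); print(s)
print(np.array(c["R"]),c["t"],c["fx"])
c,W=cam("scene","scene.png")
E
```

```text
{'t': 0.05, 'joint_pos': array([-1.53030378e+00,  3.81190106e-01,  1.29821388e+00,  1.92160263e-06,
        1.46361524e+00, -2.15278146e-01]), 'qvel': array([-0.00011663, -0.00115354, -0.00168865, -0.00027517,  0.00097902,
       -0.00130395]), 'joint_efforts': array([ 3.53253738e-03, -4.39122462e+01, -2.25207245e+01,  7.15864194e-02,
        3.41579632e-02, -6.85990562e-05]), 'position': array([ 0.13914519, -0.53186541,  0.26315672]), 'tcp_rot': array([-7.10482658e-04,  9.91833569e-01,  1.27536910e-01,  6.32085001e-05]), 'wrist_force': array([-0.01202795,  0.39528294, -0.67751141]), 'wrist_torque': array([ 0.01451672, -0.0270672 ,  0.04174632]), 'width': 0.08812922824492606}
[[ 0.00545802 -0.99996901  0.00567412]
 [-0.98241691 -0.00642099 -0.18658989]
 [ 0.18662054 -0.00455594 -0.98242151]] [-0.0169026   0.57201235  1.44862426] 606.985013359715
```

View pics/top.png

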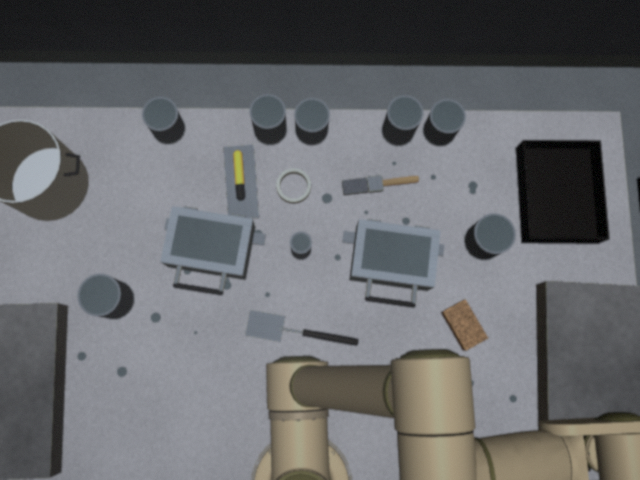

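View pics/scene.png

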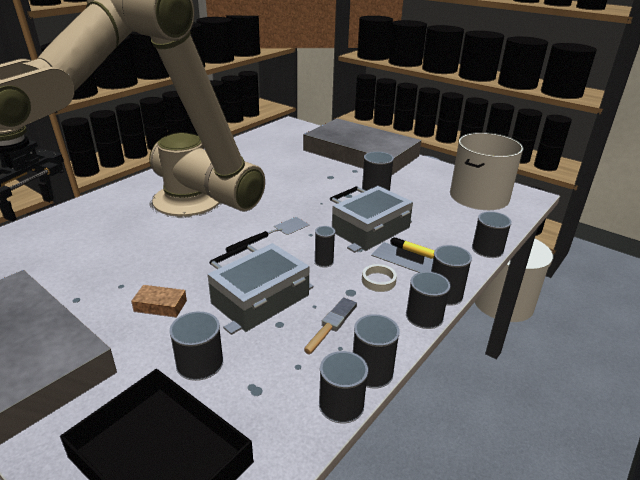

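The top view shows case_a at pixel (208,242), case_b at (396,255), and the tin at (301,244). The handle bars are at (198,288) and (390,299). The scene view agrees: both lids are shut and the spatula lies in front of the cases. Next I'll measure positions from the depth.

Run:
```python
from h import *
W=np.load("Wtop.npy")
def rect(m,off,name):
    n,l,st,_=cv2.connectedComponentsWithStats(m.astype(np.uint8)); k=1+np.argmax(st[1:,4])
    p=W[l==k]; r=cv2.minAreaRect(p[:,:2].astype(np.float32)); print(name,len(p),np.round(p.mean(0),4),"rect",np.round(r[0],4),np.round(r[1],4),r[2]); return p
for nm,(u0,u1,v0,v1) in dict(A=(155,260,200,300),B=(345,445,212,306)).items():
    m=np.zeros((480,640),bool); m[v0:v1,u0:u1]=1
    z=W[...,2]
    lid=rect(m&(z>.083)&(z<.1),0,nm+" lid")
    r=cv2.minAreaRect(lid[:,:2].astype(np.float32)); b=cv2.boxPoints(r); print(np.round(b,4).tolist())
    vv=np.mgrid[:480,:640][0]
    h=m&(z>.065)&(z<.095)&(vv>(278 if nm=='A' else 288)); p=W[h]
    print(" handle pts",len(p)); 
    hh=p
    # bar: farthest in -x
    f=np.polyfit(p[:,1],p[:,0],1);print(" mean",p.mean(0),p.min(0),p.max(0))
m=np.zeros((480,640),bool); m[225:265,285:318]=1
p=rect(m&(W[...,2]>.094)&(W[...,2]<.11),0,"tin"); print(cv2.minEnclosingCircle(p[:,:2].astype(np.float32)))
```

```text
A lid 4768 [0.5739 0.2324 0.091 ] rect [0.5682 0.2344] [0.2022 0.1566] 81.02075958251953
[[0.47510001063346863, 0.1467999964952469], [0.629800021648407, 0.12229999899864197], [0.6614000201225281, 0.3221000134944916], [0.5066999793052673, 0.3465000092983246]]
 handle pts 370
 mean [0.46151094 0.24430603 0.083188  ] [0.44372791 0.186115   0.07256105] [0.48371854 0.31079792 0.09273757]
B lid 4774 [ 0.5464 -0.2243  0.0908] rect [ 0.532  -0.2232] [0.201  0.1744] 82.4710464477539
[[0.4323999881744385, -0.31139999628067017], [0.6053000092506409, -0.334199994802475], [0.631600022315979, -0.13500000536441803], [0.4587000012397766, -0.11209999769926071]]
 handle pts 377
 mean [ 0.43641327 -0.21134619  0.08284219] [ 0.42239551 -0.27262034  0.07105733] [ 0.46164936 -0.14907916  0.09181629]
tin 385 [0.5695 0.0056 0.1012] rect [0.5699 0.0057] [0.0531 0.0505] 0.0952521413564682
((0.5695293545722961, 0.004812584258615971), 0.027446916326880455)
```

```bash
cat >> h.py <<'E'
from scipy.spatial.transform import Rotation as Ro
def go(x,y,z,yaw=None):
    """print the shift to TCP target in tool axes; yaw = world angle of the jaw axis (mod pi)"""
    s=ctrl.observe(); q=s["tcp_rot"]; M=Ro.from_quat([q[1],q[2],q[3],q[0]]).as_matrix()
    d=M.T@(np.array([x,y,z])-s["position"]); dy=0
    if yaw is not None:
        a=np.arctan2(M[1,1],M[0,1]); dy=-((yaw-a+np.pi/2)%np.pi-np.pi/2)
    print("t",round(s["t"],2),"pos",s["position"].round(4),"F",np.round(s["wrist_force"],1),"w",round(s["width"],4),"tilt",M[:,2].round(3),"q6",round(s["joint_pos"][5],2),"SHIFT",d.round(4),"turn",round(dy,3))
E
python3 -c "
from h import *
go(.432,-.21,.2,-.131)"
```

```text
t 0.1 pos [ 0.1391 -0.5319  0.2632] F [0.2 0.9 0.1] w 0.0878 tilt [-0.     0.001 -1.   ] q6 -0.22 SHIFT [ 0.3648 -0.2373  0.0636] turn -1.184
```

Call:
arm_command(series="0 0 0 -0.118; 0 0 0 -0.118; 0 0 0 -0.118; 0 0 0 -0.118; 0 0 0 -0.118", claw=0.45, grip_force=20)

```text
t: 0.52
position: [0.1391, -0.5312, 0.2613]
tcp_rot: [-0.003, 0.907, 0.421, 0.001]
wrist_force: [0.2, -0.1, 0.1]
width: 0.0567
```

Call:
arm_command(series="0 0 0 -0.118; 0 0 0 -0.118; 0 0 0 -0.118; 0 0 0 -0.118; 0 0 0 -0.118")

```text
t: 0.93
position: [0.1391, -0.5304, 0.2594]
tcp_rot: [-0.004, 0.735, 0.678, 0.003]
wrist_force: [0.3, 0.2, -0.1]
width: 0.0397
```

```bash
python3 -c "
from h import *
go(.432,-.21,.2,-.131)"
```

```text
t 0.93 pos [ 0.1391 -0.5304  0.2594] F [ 0.3  0.2 -0.1] w 0.0397 tilt [-0.    0.01 -1.  ] q6 -1.45 SHIFT [0.3426 0.2659 0.0626] turn 0.049
```

Call:
arm_command(series=".0285 .022 .004 .01; .0285 .022 .004 .01; .0285 .022 .004 .01; .0285 .022 .004 .01; .0285 .022 .004 .01")

```text
t: 1.35
position: [0.2618, -0.3982, 0.2377]
tcp_rot: [-0.005, 0.753, 0.658, 0.003]
wrist_force: [1.1, -0.4, 1.2]
width: 0.0394
```

Call:
arm_command(series=".0285 .022 .004 0; .0285 .022 .004 0; .0285 .022 .004 0; .0285 .022 .004 0; .0285 .022 .004 0")

```text
t: 1.77
position: [0.3941, -0.2634, 0.2174]
tcp_rot: [-0.006, 0.753, 0.658, 0.003]
wrist_force: [0.5, -0.2, -0.1]
width: 0.0398
```

```bash
python3 -c "
from h import *
go(.432,-.21,.2,-.131)"
```

```text
t 1.77 pos [ 0.3941 -0.2634  0.2174] F [ 0.5 -0.2 -0.1] w 0.0398 tilt [-0.003  0.014 -1.   ] q6 -0.71 SHIFT [0.0578 0.0304 0.018 ] turn -0.005
```

Call:
arm_command(series=".03 .015 .009 0; .02 .01 .006 0; .012 .006 .005 0; 0 0 0 0")

```text
t: 2.1
position: [0.4375, -0.1974, 0.1959]
tcp_rot: [-0.007, 0.751, 0.66, 0.004]
wrist_force: [0.5, 0.1, 0.1]
width: 0.0399
```

```bash
python3 -c "
from h import *
go(.432,-.21,.083,-.131)
c,W=cam('wrist','w1.png')"
```

```text
t 2.1 pos [ 0.4375 -0.1974  0.1959] F [0.5 0.1 0.1] w 0.0399 tilt [-0.004  0.016 -1.   ] q6 -0.55 SHIFT [-0.015  -0.0031  0.1127] turn 0.002
```

View pics/w1.png

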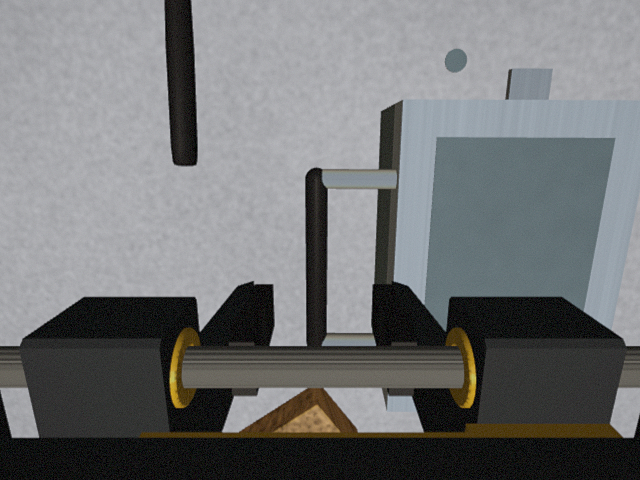

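The wrist view shows the bar vertical at column 317, which is centred between the pads at columns 272 and 373 and parallel to them. I'll measure the bar with wrist depth before descending.

```bash
cat >> h.py <<'E'
def bar(u0=290,u1=345,v0=150,v1=350,zlo=.078):
    c,W=cam('wrist'); m=np.zeros((480,640),bool); m[v0:v1,u0:u1]=1
    m&=(W[...,2]>zlo)&(W[...,2]<zlo+.012)&(c["image"].max(2)<70)
    p=W[m]; f=np.polyfit(p[:,1],p[:,0],1); lo,hi=np.percentile(p[:,1],[1,99])
    print(len(p),"bar mean",p.mean(0).round(4),"y",lo.round(4),hi.round(4),"yaw",-np.arctan(f[0]),"top z",np.percentile(p[:,2],98),"x at ends",np.polyval(f,[lo,hi]).round(4))
E
python3 -c "
from h import *
bar()"
```

```text
3544 bar mean [ 0.4311 -0.2031  0.0831] y -0.2619 -0.1488 yaw -0.12805835056236003 top z 0.08518886517999172 x at ends [0.4236 0.4381]
```

Call:
arm_command(series="-.008 -.003 .02 0; 0 -.001 .022 0; 0 0 .022 0; 0 0 .022 0; 0 0 .018 0")

```text
t: 2.62
position: [0.4314, -0.2134, 0.0944]
tcp_rot: [0.0, 0.754, 0.657, 0.004]
wrist_force: [0.8, -0.3, 0.0]
width: 0.0397
```

```bash
python3 -c "
from h import *
go(.431,-.206,.083,-.128)"
```

```text
t 2.62 pos [ 0.4314 -0.2134  0.0944] F [ 0.8 -0.3  0. ] w 0.0397 tilt [ 0.007  0.005 -1.   ] q6 -0.58 SHIFT [ 0.0073 -0.0015  0.0114] turn -0.008
```

Call:
arm_command(series=".006 -.001 .009 0; 0 0 .002 0; 0 0 0 0")

```text
t: 2.87
position: [0.4288, -0.2105, 0.0806]
tcp_rot: [-0.002, 0.755, 0.655, 0.003]
wrist_force: [0.9, -0.3, -0.1]
width: 0.0402
```

Call:
arm_command(series="0 0 0 0; 0 0 0 0; 0 0 0 0; 0 0 0 0; 0 0 0 0", claw=0.05, grip_force=20)

```text
t: 3.28
position: [0.4303, -0.2138, 0.0837]
tcp_rot: [0.002, 0.756, 0.654, 0.005]
wrist_force: [6.9, 2.3, -6.7]
width: 0.013
```

```bash
python3 -c "
from h import *
go(.431,-.206,.083,-.128)"
```

```text
t 3.28 pos [ 0.4303 -0.2138  0.0837] F [ 6.9  2.3 -6.7] w 0.013 tilt [ 0.01   0.003 -1.   ] q6 -0.57 SHIFT [ 0.0078 -0.0005  0.0008] turn -0.016
```

Call:
arm_command(series="0 .001 -.0095 0; 0 .0012 -.0095 0; 0 .002 -.0092 0; 0 .002 -.0092 0; 0 .003 -.009 0")

```text
t: 3.7
position: [0.4401, -0.2149, 0.13]
tcp_rot: [0.002, 0.756, 0.655, 0.005]
wrist_force: [2.7, -0.2, -8.2]
width: 0.0124
```

Call:
arm_command(series="0 .003 -.009 0; 0 .0038 -.0087 0; 0 .0038 -.0087 0; 0 .0047 -.0082 0; 0 .0047 -.0082 0")

```text
t: 4.12
position: [0.4625, -0.2179, 0.1734]
tcp_rot: [0.004, 0.756, 0.655, 0.008]
wrist_force: [12.8, -3.2, -16.0]
width: 0.012
```

```bash
python3 -c "
from h import *
go(.483,-.213,.201,-.128)"
```

```text
t 4.12 pos [ 0.4625 -0.2179  0.1734] F [ 12.8  -3.2 -16. ] w 0.012 tilt [ 0.016  0.005 -1.   ] q6 -0.54 SHIFT [ 0.008   0.02   -0.0272] turn -0.015
```

Call:
arm_command(series="0 .0035 -.0078 0; 0 .0042 -.0078 0; 0 .0050 -.007 0; 0 .0055 -.006 0; 0 0 0 0")

```text
t: 4.53
position: [0.4861, -0.2211, 0.2]
tcp_rot: [0.006, 0.755, 0.655, 0.012]
wrist_force: [-3.0, -0.3, 0.9]
width: 0.0116
```

```bash
python3 -c "
from h import *
go(.483,-.213,.201,-.128)"
```

```text
t 4.53 pos [ 0.4861 -0.2211  0.2   ] F [-3.  -0.3  0.9] w 0.0116 tilt [ 0.026  0.006 -1.   ] q6 -0.52 SHIFT [ 0.0076 -0.0041 -0.0011] turn -0.014
```

Call:
arm_command(series="0 0 0 0; 0 0 0 0; 0 0 0 0; 0 0 0 0; 0 0 0 0", claw=0.35)

```text
t: 4.95
position: [0.4849, -0.2207, 0.2009]
tcp_rot: [0.007, 0.755, 0.655, 0.012]
wrist_force: [-1.2, 0.1, -0.5]
width: 0.0309
```

Call:
arm_command(series="0 0 -.015 0; 0 0 -.015 0; 0 0 -.02 0; 0 0 -.02 0; 0 0 0 0")

```text
t: 5.37
position: [0.4819, -0.2207, 0.2731]
tcp_rot: [0.006, 0.756, 0.655, 0.011]
wrist_force: [0.7, -0.7, 0.7]
width: 0.0307
```

Call:
arm_command(series="0 0 0 0; 0 0 0 0; 0 0 0 0; 0 0 0 0; 0 0 0 0")

```text
t: 5.78
position: [0.4811, -0.2202, 0.27]
tcp_rot: [0.004, 0.756, 0.655, 0.011]
wrist_force: [0.1, 0.3, -0.3]
width: 0.0309
```

```bash
python3 -c "
from h import *
go(.483,-.213,.201,-.128)
c,W=cam('scene','s2.png')"
```

```text
t 5.78 pos [ 0.4811 -0.2202  0.27  ] F [ 0.1  0.3 -0.3] w 0.0309 tilt [ 0.022  0.009 -1.   ] q6 -0.52 SHIFT [ 0.0066 -0.0005  0.0691] turn -0.015
```

View pics/s2.png

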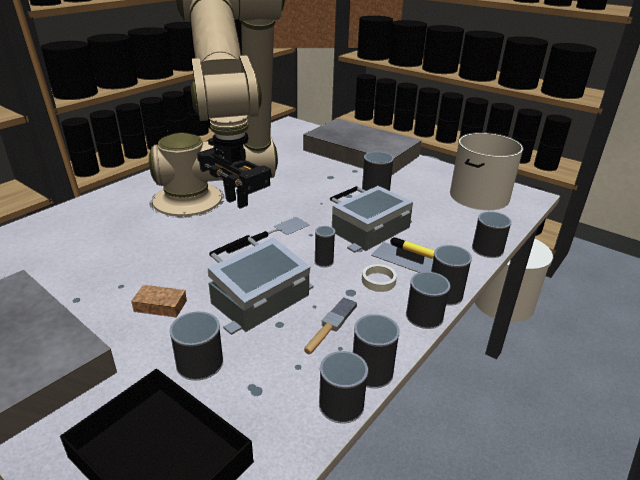

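The scene view shows lid_b almost shut again, with its handle at about (240,245) and still sinking, so B looks worn. I'll confirm that with depth while going to A.

```bash
python3 -c "
from h import *
go(.452,.235,.2,-.157)"
```

```text
t 5.83 pos [ 0.4811 -0.2202  0.27  ] F [-0.2 -0.1 -0. ] w 0.0307 tilt [ 0.022  0.009 -1.   ] q6 -0.52 SHIFT [ 0.4456 -0.0949  0.0733] turn 0.014
```

Call:
arm_command(series=".03 -.0065 0 0; .034 -.0065 0 0; .034 -.0065 0 0; .034 -.0065 0 0; .034 -.0065 0 0", claw=0.45)

```text
t: 6.25
position: [0.4724, -0.0512, 0.2679]
tcp_rot: [0.002, 0.759, 0.651, 0.01]
wrist_force: [-0.0, 0.6, -0.3]
width: 0.0394
```

Call:
arm_command(series=".034 -.0065 .005 0; .034 -.0065 .005 0; .034 -.0065 .005 0; .034 -.0065 .005 0; .034 -.0065 .005 0")

```text
t: 6.67
position: [0.4648, 0.1302, 0.2434]
tcp_rot: [0.003, 0.759, 0.651, 0.01]
wrist_force: [0.0, -0.2, -0.7]
width: 0.0396
```

```bash
python3 -c "
from h import *
go(.452,.235,.2,-.157)"
```

```text
t 6.67 pos [0.4648 0.1302 0.2434] F [ 0.  -0.2 -0.7] w 0.0396 tilt [ 0.019  0.009 -1.   ] q6 0.18 SHIFT [ 0.1011 -0.0295  0.0441] turn 0.003
```

Call:
arm_command(series=".032 -.009 .013 0; .03 -.008 .013 0; .02 -.006 .01 0; .01 -.003 .005 0; 0 0 0 0")

```text
t: 7.08
position: [0.4507, 0.236, 0.1991]
tcp_rot: [0.002, 0.757, 0.653, 0.009]
wrist_force: [-0.4, 0.3, 0.6]
width: 0.0399
```

```bash
python3 -c "
from h import *
go(.4599,.2515,.083,-.157)
c,W=cam('top'); W0=np.load('Wtop.npy')
m=np.abs(W[250:305,345:445,2]-W0[250:305,345:445,2]); print('lid b diff max',np.nanpercentile(m,[50,90,98]))
cv2.imwrite('pics/w2.png',cam('wrist')[0]['image'][:,:,::-1])
bar(zlo=.078)"
```

```text
t 7.08 pos [0.4507 0.236  0.1991] F [-0.4  0.3  0.6] w 0.0399 tilt [ 0.016  0.01  -1.   ] q6 0.39 SHIFT [0.0153 0.0051 0.1163] turn 0.01
lid b diff max [0.00312162 0.00745152 0.01049095]
3126 bar mean [0.4573 0.2472 0.0832] y 0.1963 0.2924 yaw -0.1592294812397211 top z 0.08529992304268005 x at ends [0.4491 0.4645]
```

View pics/w2.png

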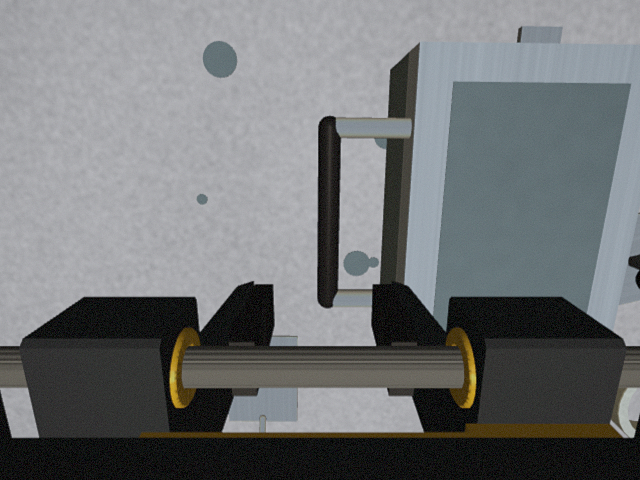

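The wrist view shows lid_a's bar at column 328, rows 118–305, parallel to the pads. The centre is about (0.458, 0.250). Lid_b's depth is back to its starting value, so it sank shut and B is worn.

Call:
arm_command(series=".009 .003 .02 0; .005 .001 .022 0; 0 0 .022 0; 0 0 .022 0; 0 0 .012 0")

```text
t: 7.65
position: [0.4658, 0.2436, 0.1056]
tcp_rot: [0.006, 0.76, 0.649, 0.017]
wrist_force: [-0.2, -0.6, -0.3]
width: 0.0391
```

```bash
python3 -c "
from h import *
go(.458,.250,.083,-.157)"
```

```text
t 7.65 pos [0.4658 0.2436 0.1056] F [-0.2 -0.6 -0.3] w 0.0391 tilt [ 0.033  0.012 -0.999] q6 0.41 SHIFT [ 0.0047 -0.0094  0.0224] turn -0.001
```

Call:
arm_command(series=".005 -.009 0 0; 0 0 0 0; 0 -.001 .01 0; 0 0 .01 0; 0 0 0 0")

```text
t: 8.07
position: [0.4586, 0.2476, 0.0868]
tcp_rot: [0.007, 0.762, 0.647, 0.018]
wrist_force: [0.1, 0.9, -0.2]
width: 0.0394
```

```bash
python3 -c "
from h import *
go(.458,.250,.083,-.157)"
```

```text
t 8.07 pos [0.4586 0.2476 0.0868] F [ 0.1  0.9 -0.2] w 0.0394 tilt [ 0.036  0.012 -0.999] q6 0.43 SHIFT [ 0.0022 -0.0011  0.0038] turn -0.006
```

Call:
arm_command(series=".001 -.001 .003 0; 0 0 0 0")

```text
t: 8.23
position: [0.4585, 0.2487, 0.0849]
tcp_rot: [0.007, 0.762, 0.647, 0.019]
wrist_force: [0.1, -0.5, 0.1]
width: 0.0395
```

Call:
arm_command(series="0 0 0 0; 0 0 0 0; 0 0 0 0; 0 0 0 0; 0 0 0 0", claw=0.05)

```text
t: 8.65
position: [0.4582, 0.249, 0.0863]
tcp_rot: [0.007, 0.762, 0.647, 0.019]
wrist_force: [-3.4, 1.3, -1.5]
width: 0.0132
```

Call:
arm_command(series="0 .001 -.0095 0; 0 .0012 -.0095 0; 0 .0018 -.0092 0; 0 .0018 -.0092 0; 0 .0026 -.009 0")

```text
t: 9.07
position: [0.4667, 0.2476, 0.1331]
tcp_rot: [0.007, 0.762, 0.647, 0.02]
wrist_force: [4.6, 1.6, -6.2]
width: 0.0132
```

Call:
arm_command(series="0 .0026 -.009 0; 0 .0034 -.0087 0; 0 .0034 -.0087 0; 0 .0042 -.0082 0; 0 .0042 -.0082 0")

```text
t: 9.48
position: [0.487, 0.2443, 0.1787]
tcp_rot: [0.009, 0.763, 0.646, 0.024]
wrist_force: [11.0, 2.3, -11.5]
width: 0.0132
```

```bash
python3 -c "
from h import *
go(.509,.242,.201,-.157)"
```

```text
t 9.48 pos [0.487  0.2443 0.1787] F [ 11.    2.3 -11.5] w 0.0132 tilt [ 0.049  0.017 -0.999] q6 0.41 SHIFT [ 0.0019  0.0231 -0.0212] turn -0.008
```

Call:
arm_command(series="0 .004 -.007 0; 0 .0045 -.006 0; 0 .0045 -.006 0; 0 .003 -.003 0; 0 0 0 0")

```text
t: 9.9
position: [0.5042, 0.2416, 0.2026]
tcp_rot: [0.009, 0.763, 0.646, 0.026]
wrist_force: [1.9, 1.4, -1.5]
width: 0.0132
```

Call:
arm_command(series="0 0 0 0; 0 0 0 0; 0 0 0 0; 0 0 0 0; 0 0 0 0", claw=0.35)

```text
t: 10.32
position: [0.5035, 0.241, 0.2035]
tcp_rot: [0.01, 0.763, 0.646, 0.026]
wrist_force: [0.3, 0.2, 0.2]
width: 0.0311
```

Call:
arm_command(series="0 0 -.015 0; 0 0 -.015 0; 0 0 -.02 0; 0 0 -.025 0; 0 0 -.025 0")

```text
t: 10.73
position: [0.4962, 0.2385, 0.3016]
tcp_rot: [0.007, 0.763, 0.646, 0.02]
wrist_force: [1.0, 0.3, -0.0]
width: 0.0309
```

Call:
arm_command(series="0 0 0 0; 0 0 0 0; 0 0 0 0; 0 0 0 0; 0 0 0 0")

```text
t: 11.15
position: [0.4963, 0.2386, 0.3048]
tcp_rot: [0.009, 0.763, 0.646, 0.022]
wrist_force: [0.3, -0.3, -0.5]
width: 0.0311
```

Call:
arm_command(series="0 0 0 0; 0 0 0 0; 0 0 0 0; 0 0 0 0; 0 0 0 0")

```text
t: 11.57
position: [0.4959, 0.2385, 0.302]
tcp_rot: [0.008, 0.763, 0.646, 0.02]
wrist_force: [-0.3, -0.5, -0.5]
width: 0.031
```

```bash
python3 -c "
from h import *
go(.5695,.0052,.25,1.2)
c,W=cam('scene','s3.png')"
```

```text
t 11.57 pos [0.4959 0.2385 0.302 ] F [-0.3 -0.5 -0.5] w 0.031 tilt [ 0.041  0.014 -0.999] q6 0.4 SHIFT [-0.2191  0.109   0.0516] turn -1.366
```

View pics/s3.png

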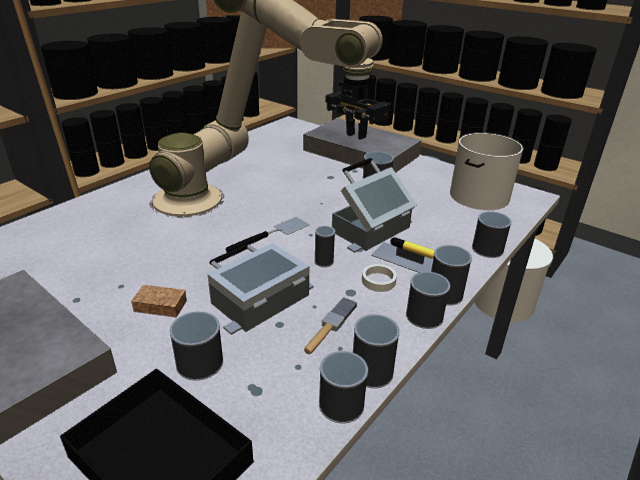

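Lid_a stands open with its handle at about (365,165), and lid_b is shut. Next is the tin.

Call:
arm_command(series="-.025 .0125 0 0; -.0285 .014 0 0; -.0285 .014 0 0; -.0285 .014 0 0; -.0285 .014 .005 0", claw=1)

```text
t: 12.03
position: [0.5412, 0.0902, 0.2976]
tcp_rot: [0.008, 0.76, 0.65, 0.022]
wrist_force: [0.8, 0.0, -0.3]
width: 0.0622
```

Call:
arm_command(series="-.0285 .014 .01 0; -.0285 .014 .01 0; -.02 .01 .01 0; -.005 .003 .01 0; 0 0 0 0")

```text
t: 12.45
position: [0.573, -0.0064, 0.2554]
tcp_rot: [0.009, 0.762, 0.648, 0.022]
wrist_force: [-0.1, -0.1, -0.5]
width: 0.0881
```

```bash
python3 -c "
from h import *
go(.5695,.0052,.14)
c,W=cam('wrist','w3.png')
m=(W[...,2]>.094)&(W[...,2]<.108)&(np.hypot(W[...,0]-.57,W[...,1]-.005)<.05)
p=W[m]; print(len(p),p.mean(0),cv2.minEnclosingCircle(p[:,:2].astype(np.float32)))"
```

```text
t 12.45 pos [ 0.573  -0.0064  0.2554] F [-0.1 -0.1 -0.5] w 0.0881 tilt [ 0.045  0.015 -0.999] q6 -0.07 SHIFT [ 0.0084 -0.0101  0.1153] turn 0
4298 [0.56939963 0.00723829 0.10056684] ((0.5693120956420898, 0.0065122079104185104), 0.027210792526602745)
```

View pics/w3.png

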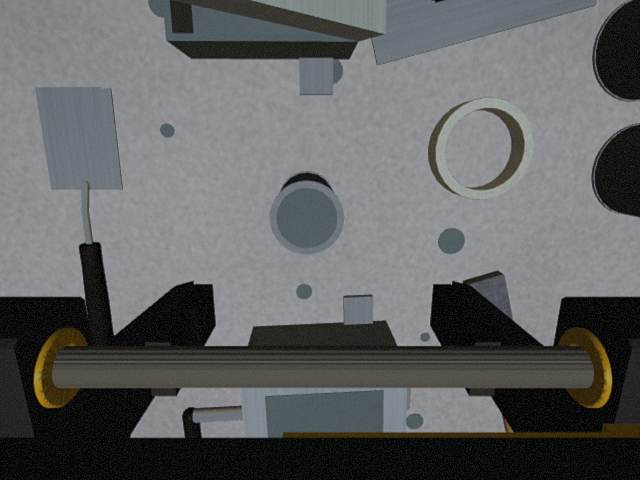

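The tin is centred at column 307, row 217, at (0.569, 0.006), and the jaw path is clear of the tape. Descending.

Call:
arm_command(series=".005 -.006 .02 0; .003 -.004 .025 0; 0 -.001 .025 0; 0 -.001 .02 0; 0 0 0 0")

```text
t: 12.92
position: [0.5667, 0.0124, 0.1682]
tcp_rot: [0.012, 0.759, 0.65, 0.026]
wrist_force: [-0.3, 0.3, -1.2]
width: 0.0878
```

```bash
python3 -c "
from h import *
go(.5693,.006,.081)"
```

```text
t 12.92 pos [0.5667 0.0124 0.1682] F [-0.3  0.3 -1.2] w 0.0878 tilt [ 0.055  0.015 -0.998] q6 -0.05 SHIFT [-0.0079 -0.001   0.0871] turn 0
```

Call:
arm_command(series="-.004 0 .02 0; -.002 0 .022 0; 0 0 .022 0; 0 0 .015 0; 0 0 0 0")

```text
t: 13.33
position: [0.573, 0.0133, 0.0949]
tcp_rot: [0.016, 0.757, 0.653, 0.029]
wrist_force: [-1.2, -0.1, -0.7]
width: 0.0886
```

```bash
python3 -c "
from h import *
go(.5693,.006,.081)"
```

```text
t 13.33 pos [0.573  0.0133 0.0949] F [-1.2 -0.1 -0.7] w 0.0886 tilt [ 0.066  0.014 -0.998] q6 -0.06 SHIFT [-0.0081 -0.0035  0.0135] turn 0
```

Call:
arm_command(series="-.007 -.003 .007 0; -.002 -.001 .006 0; 0 0 0 0; 0 0 0 0")

```text
t: 13.67
position: [0.5701, 0.006, 0.0856]
tcp_rot: [0.019, 0.756, 0.654, 0.032]
wrist_force: [0.3, 0.5, 1.1]
width: 0.0881
```

```bash
python3 -c "
from h import *
go(.5693,.006,.081)"
```

```text
t 13.67 pos [0.5701 0.006  0.0856] F [0.3 0.5 1.1] w 0.0881 tilt [ 0.073  0.013 -0.997] q6 -0.08 SHIFT [-0.0002 -0.0011  0.0045] turn 0
```

Call:
arm_command(series="0 0 0 0; 0 0 0 0; 0 0 0 0; 0 0 0 0; 0 0 0 0", claw=0.4, grip_force=20)

```text
t: 14.08
position: [0.571, 0.0058, 0.0881]
tcp_rot: [0.02, 0.756, 0.654, 0.033]
wrist_force: [-3.0, 0.4, 1.4]
width: 0.0567
```

Call:
arm_command(series="0 0 -.01 0; 0 0 -.02 0; 0 0 -.025 0; 0 0 -.025 0; 0 0 -.025 0")

```text
t: 14.5
position: [0.5596, 0.0051, 0.1923]
tcp_rot: [0.014, 0.756, 0.654, 0.028]
wrist_force: [1.8, 0.4, -2.9]
width: 0.0515
```

Call:
arm_command(series="0 0 -.025 0; 0 0 -.02 0; 0 0 -.01 0; 0 0 0 0")

```text
t: 14.83
position: [0.5554, 0.0043, 0.2569]
tcp_rot: [0.017, 0.756, 0.654, 0.03]
wrist_force: [0.2, -0.3, -3.3]
width: 0.0518
```

```bash
python3 -c "
from h import *
go(.549,-.2255,.23,-.13)"
```

```text
t 14.83 pos [0.5554 0.0043 0.2569] F [ 0.2 -0.3 -3.3] w 0.0518 tilt [ 0.068  0.014 -0.998] q6 -0.08 SHIFT [-0.2289  0.0251  0.0232] turn -0.015
```

Call:
arm_command(series="-.015 .002 0 0; -.024 .0028 0 0; -.028 .003 0 0; -.028 .003 0 0; -.028 .003 0 0")

```text
t: 15.25
position: [0.5497, -0.1178, 0.2537]
tcp_rot: [0.015, 0.753, 0.657, 0.03]
wrist_force: [-0.0, 0.1, -2.8]
width: 0.0515
```

Call:
arm_command(series="-.028 .003 0 0; -.028 .003 0 0; -.022 .003 0 0; -.012 .001 0 0; 0 0 0 0")

```text
t: 15.67
position: [0.5445, -0.2164, 0.2472]
tcp_rot: [0.011, 0.755, 0.655, 0.028]
wrist_force: [-0.6, 0.4, -3.9]
width: 0.0514
```

```bash
python3 -c "
from h import *
go(.549,-.2255,.178,-.13)
c,W=cam('scene','s4.png')"
```

```text
t 15.67 pos [ 0.5445 -0.2164  0.2472] F [-0.6  0.4 -3.9] w 0.0514 tilt [ 0.057  0.021 -0.998] q6 -0.47 SHIFT [-0.0103  0.002   0.0691] turn -0.011
```

View pics/s4.png

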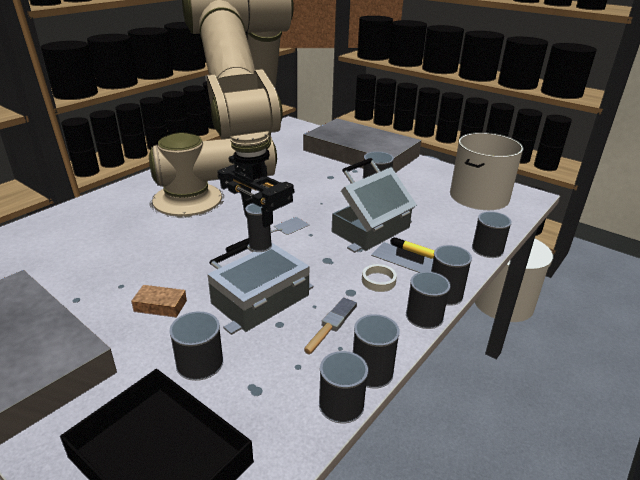

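The tin hangs nearly upright over case_b at about (258,228), and lid_a is still up. I'll lower it slowly.

Call:
arm_command(series="-.004 .001 .015 0; -.004 .001 .015 0; -.002 0 .012 0; 0 0 .006 0; 0 0 0 0")

```text
t: 16.13
position: [0.5484, -0.2174, 0.1975]
tcp_rot: [0.009, 0.753, 0.657, 0.029]
wrist_force: [0.4, 0.2, -2.8]
width: 0.0514
```

```bash
python3 -c "
from h import *
go(.549,-.2255,.178,-.13)"
```

```text
t 16.13 pos [ 0.5484 -0.2174  0.1975] F [ 0.4  0.2 -2.8] w 0.0514 tilt [ 0.056  0.024 -0.998] q6 -0.48 SHIFT [-0.0085  0.0007  0.0193] turn -0.006
```

Call:
arm_command(series="0 0 .006 0; 0 0 .005 0; 0 0 .003 0; 0 0 0 0")

```text
t: 16.47
position: [0.5499, -0.2144, 0.1839]
tcp_rot: [0.01, 0.752, 0.659, 0.03]
wrist_force: [0.6, -0.0, -3.0]
width: 0.051
```

Call:
arm_command(series="0 0 .003 0; 0 0 .002 0; 0 0 0 0")

```text
t: 16.72
position: [0.5512, -0.2146, 0.1835]
tcp_rot: [0.013, 0.752, 0.659, 0.03]
wrist_force: [-0.2, 0.1, -2.6]
width: 0.0516
```

Call:
arm_command(series="0 0 .004 0; 0 0 .003 0; 0 0 0 0")

```text
t: 16.97
position: [0.5534, -0.2154, 0.1827]
tcp_rot: [0.019, 0.751, 0.659, 0.032]
wrist_force: [-0.0, 0.6, -2.6]
width: 0.0521
```

Call:
arm_command(series="0 0 .003 0; 0 0 0 0")

```text
t: 17.13
position: [0.5546, -0.216, 0.1821]
tcp_rot: [0.022, 0.751, 0.659, 0.033]
wrist_force: [-0.8, 0.1, -3.1]
width: 0.0519
```

Call:
arm_command(series="0 -.002 .008 0; 0 0 0 0; 0 0 0 0")

```text
t: 17.38
position: [0.5569, -0.2175, 0.1792]
tcp_rot: [0.03, 0.751, 0.659, 0.036]
wrist_force: [0.1, 0.9, -2.5]
width: 0.0526
```

```bash
python3 -c "
from h import *
go(.549,-.2155,.178,-.13)
c,W=cam('scene')
cv2.imwrite('pics/s5.png',cv2.resize(c['image'][150:350,150:410,::-1],None,fx=3,fy=3))"
```

```text
t 17.38 pos [ 0.5569 -0.2175  0.1792] F [ 0.1  0.9 -2.5] w 0.0526 tilt [ 0.093  0.002 -0.996] q6 -0.48 SHIFT [ 0.0009 -0.0081  0.0005] turn -0.002
```

View pics/s5.png

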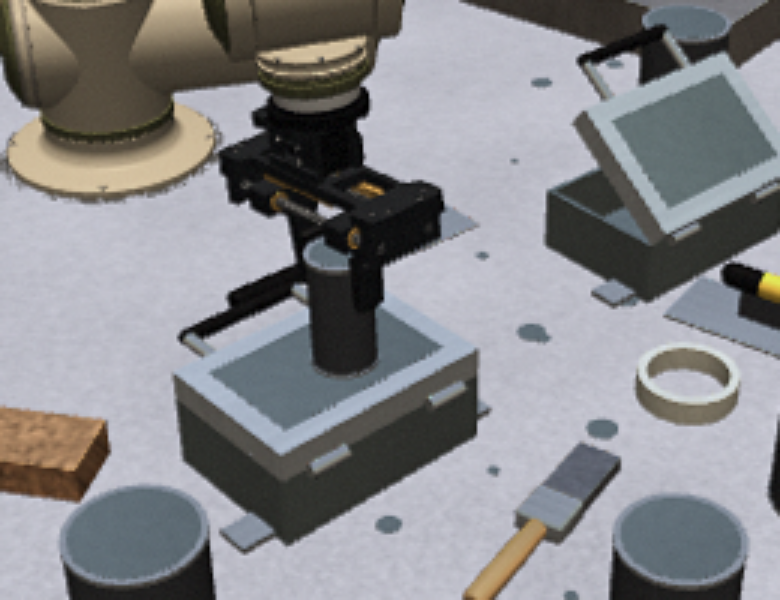

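Call:
arm_command(series="0 -.003 .006 0; 0 0 0 0")

```text
t: 17.6
position: [0.5577, -0.2185, 0.177]
tcp_rot: [0.036, 0.751, 0.658, 0.038]
wrist_force: [0.1, -0.1, -3.1]
width: 0.0536
```

```bash
python3 -c "
from h import *
go(.549,-.2155,.178,-.13)
c,W=cam('top')
m=(W[...,2]>.17)&(W[...,2]<.2); p=W[m]; p=p[np.hypot(p[:,0]-.55,p[:,1]+.22)<.06]; print(len(p), p.mean(0) if len(p) else '')
print(ctrl.observe()['wrist_torque'].round(2))"
```

```text
t 17.6 pos [ 0.5577 -0.2185  0.177 ] F [ 0.1 -0.1 -3.1] w 0.0536 tilt [ 0.105 -0.004 -0.994] q6 -0.48 SHIFT [ 0.0018 -0.0089 -0.0019] turn -0.001
21 [ 0.55392234 -0.19337842  0.18594758]
[-0.07 -0.01  0.05]
```

Call:
arm_command(series="0 0 0 0; 0 0 0 0; 0 0 0 0", claw=0.72)

```text
t: 17.9
position: [0.5571, -0.2183, 0.1751]
tcp_rot: [0.035, 0.751, 0.658, 0.038]
wrist_force: [0.5, 0.2, -0.2]
width: 0.0632
```

```bash
python3 -c "
from h import *
go(.549,-.2155,.178,-.13)
c,W=cam('scene')
cv2.imwrite('pics/s6.png',cv2.resize(c['image'][150:350,150:410,::-1],None,fx=3,fy=3))"
```

```text
t 17.9 pos [ 0.5571 -0.2183  0.1751] F [ 0.5  0.2 -0.2] w 0.0632 tilt [ 0.102 -0.002 -0.995] q6 -0.48 SHIFT [ 0.0017 -0.008  -0.0037] turn -0.002
```

View pics/s6.png

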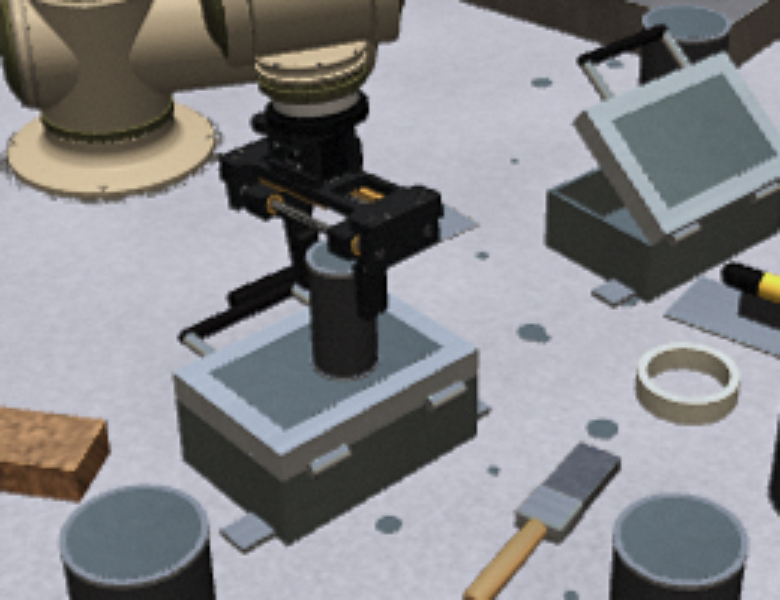

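The tin is standing on lid_b at about (345,310) and the pads are free. I'll open fully and retract vertically.

Call:
arm_command(series="0 0 0 0; 0 0 0 0; 0 0 0 0; 0 0 0 0", claw=1)

```text
t: 18.28
position: [0.5565, -0.2181, 0.1736]
tcp_rot: [0.033, 0.751, 0.658, 0.037]
wrist_force: [-0.3, 1.1, -0.4]
width: 0.0872
```

Call:
arm_command(series="0 .001 -.01 0; 0 .002 -.02 0; 0 .002 -.025 0; 0 .002 -.025 0; 0 .002 -.025 0")

```text
t: 18.7
position: [0.5534, -0.2183, 0.2799]
tcp_rot: [0.027, 0.751, 0.658, 0.036]
wrist_force: [0.1, -0.6, 0.5]
width: 0.0881
```

Call:
arm_command(series="0 0 -.025 0; 0 0 -.025 0; 0 -.02 -.01 0; 0 -.03 0 0; 0 -.03 0 0")

```text
t: 19.12
position: [0.4698, -0.2085, 0.3446]
tcp_rot: [0.035, 0.75, 0.659, 0.038]
wrist_force: [0.2, 0.3, 0.2]
width: 0.088
```

Call:
arm_command(series="0 -.03 0 0; 0 -.02 0 0; 0 0 0 0; 0 0 0 0; 0 0 0 0")

```text
t: 19.53
position: [0.4145, -0.2001, 0.3444]
tcp_rot: [0.038, 0.751, 0.659, 0.038]
wrist_force: [-0.2, 0.2, 0.9]
width: 0.0879
```

```bash
python3 -c "
from h import *
go(.549,-.2155,.178,-.13)
c,W=cam('scene','s7.png'); W0=np.load('Wtop.npy')
# lid a angle from scene depth: fit plane to bright raised points
d=np.array([.9877,-.157]); hp=np.array([.6456,.2222])
u=(W[...,:2]-hp)@d; v=(W[...,:2]-hp)@np.array([.157,.9877]); z=W[...,2]
m=(np.abs(v)<.07)&(u>-.125)&(u<-.03)&(z>.1)&(z<.22); A=np.c_[u[m],np.ones(m.sum())]
k=np.linalg.lstsq(A,z[m],rcond=None)[0]; print('lid a',m.sum(),np.arctan(-k[0]))
m=(z>.18)&(z<.2)&(np.hypot(W[...,0]-.555,W[...,1]+.218)<.06); p=W[m]
print('tin top',len(p),p.mean(0),p[:,2].min(),p[:,2].max())
t=p[(p[:,2]>.185)];k=np.linalg.lstsq(np.c_[t[:,:2],np.ones(len(t))],t[:,2],rcond=None)[0];print('tilt',k[:2])
m=(np.abs(W[...,0]-.5)<.03)&(np.abs(W[...,1]+.27)<.03)&(z>.06); print('lid b z',np.median(z[m]))"
```

```text
t 19.53 pos [ 0.4145 -0.2001  0.3444] F [-0.2  0.2  0.9] w 0.0879 tilt [ 0.107 -0.008 -0.994] q6 -0.61 SHIFT [0.0012 0.1167 0.18  ] turn -0.001
lid a 1055 0.6000763849253568
tin top 299 [ 0.56363152 -0.22280791  0.18884117] 0.1800117329930334 0.19333416551106605
tilt [-0.004781    0.01329567]
lid b z 0.0908275644630444
```

View pics/s7.png

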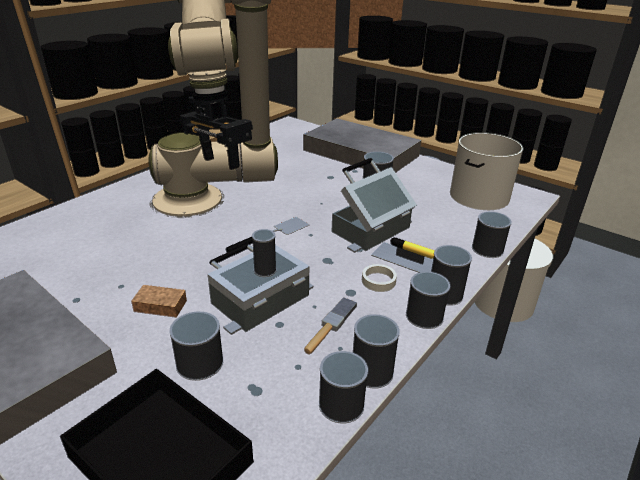

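The tin stands upright on the shut lid_b at about (263,253). Lid_a stands at roughly 0.6–0.69 rad, the bystanders look unmoved, and the robot is clear. Handing in.

```bash
python3 -c "
from h import *
print(ctrl.sign_off())"
```

```text
the job is handed in; nothing more can be done
None
```

The job is handed in at about 19.5 s, with case_b marked for repair; `sign_off` reports no verdict.

**What I did:** I lifted lid_b to about 0.69 rad and let go. It sank fully shut, and a depth check against the start picture agreed, so case_b is the worn one. I lifted lid_a to about the same angle and let go, and it stayed up. I then stood the slim tin on lid_b and backed the arm away.

**Last checks:**
- **lid_a:** it stands by itself at about 0.60 rad by a depth fit. Gripper geometry at release had suggested about 0.68 rad. The two disagree by about 0.08 rad, but both lie within 0.44–0.87.
- **lid_b:** it is shut, with its top measured at 91 mm.
- **Tin:** it is upright within about 0.015 rad and its top is at about 190 mm, so it stands on the lid.
- **Other things on the bench:** the bystanders look unmoved in the last picture. I did not measure each one.
- **Robot:** it is clear of everything, with wrist force under about 1 N.

**Irregularity:** the tool slowly drifted to about 0.1 rad of tilt during the moves. While I set the tin down, the wrist force did not show contact clearly. I released it at the calculated height, and the tin settled flat.

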